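# Raise the staining hood's sash to the pointer

### The job

Raise the window of the slide-staining hood to its working height: push it up steadily and gently with the fingers from beneath its lip, without gripping it, until the top of the lip is level with the cone-shaped pointer clamped on one of the hood's two front posts (the clamp with the round knob on the other post means nothing). Then let go; the counterweighted window stays where it is left. Leave everything that stands around and inside the hood where it is.

Things in the scene. Friction and masses are not known exactly. Their poses are not given: they have to be found in the camera images.
- hood: fixed bench hood with white posts and clear panels, 400 mm wide (its y), 235 mm deep (its x), 472 mm tall, open at the back. Origin on the table, under the middle of the window's plane; +x goes into the hood, -x out of its front, +z up. The front looks to the robot's left (world +y) and somewhat back towards the robot. The front posts are 30 mm square, centred 185 mm to either side. Its floor plate is 8 mm thick and starts at the window's plane.
- lip (a point): front edge of the window's lip, at the middle of its width, at the height of its top face; axes as the hood's. The lip is an aluminium ledge along the window's bottom edge, 300 mm long (along y), 14 mm thick, with a half-round front edge (radius 7 mm) that stands 45 mm out from the window's plane, out of the hood; its underside is flat and free, so fingers can push up anywhere along it.
- sash (a joint): height of the window on its vertical slide, m: 0 = lowest (lip's top face 130 mm above the table), grows upward to the stop at 0.19. Balanced by a hidden counterweight, to within about 1.5 N; friction of about 4 N keeps it where it is left, so it takes about 3 to 6 N to push it.
- mark (a point): tip of the steel cone-shaped pointer (34 mm long, 18 mm across its root) that points forward (the hood's -x) from the front post; the cone's axis is level and its height is the mark. It sits on a 44 mm steel collar on the left or the right front post; its tip is 55 mm in front of the post's axis. Fixed.
- clamp: steel collar with a round flat knob (28 mm across) on the other front post, at no meaningful height; fixed. Origin at the post's axis.
- bottle: brown glass bottle with black cap, 44 mm across, 85 mm tall, standing on the table in front of the lip. Loose; to be left alone. Origin at the centre of its underside; bottle, jar and tray stand about 95 mm in front of the window's plane, about 100 mm apart along the lip, in any order.
- jar: square clear slide jar with white lid, 56 mm wide, 72 mm tall, standing on the table in front of the lip. Loose; to be left alone. Origin at the centre of its underside; bottle, jar and tray stand about 95 mm in front of the window's plane, about 100 mm apart along the lip, in any order.
- tray: flat grey slide tray lying on the table in front of the lip, 70 x 90 mm and only 11 mm high, so fingers can pass over it. Loose; to be left alone. Origin at the centre of its underside; bottle, jar and tray stand about 95 mm in front of the window's plane, about 100 mm apart along the lip, in any order.
- rack: steel slide rack inside the hood, 100 x 70 mm, 36 mm high. Loose; to be left alone. Origin at the centre of its underside.
- dropper: small brown dropper bottle inside the hood, 32 mm across, 75 mm tall. Loose; to be left alone. Origin at the centre of its underside.
- beaker: small open glass inside the hood, 64 mm across, 75 mm tall. Loose; to be left alone. Origin at the centre of its underside.
- slidebox: closed wooden box of slides on the table well in front of the hood, 90 x 170 mm, 34 mm high. Loose; to be left alone. Origin at the centre of its underside.

How it is judged:
By the outcome, as a careful person would: the job done as asked, in the order asked, and still so for the second after the job is handed in, with the robot touching nothing.
It also fails if it takes over 38 s, if anything falls off the work surface, if the arm or the gripper's body presses on something with over 40 N, if the wrist force passes 120 N, or if a joint passes its speed limit or range.

### The arm

A 6-joint arm with a two-finger parallel gripper is mounted at the origin on the work surface. World frame = base frame: x ahead of the robot, y to its left, z up, the work surface at z = 0. Lengths are in m, angles in rad, forces in N, time in s.
With the tool pointing down it reaches from about 0.35 to 0.85 m from the base axis. Payload 8.1 kg.
Tool frame: the origin (TCP) lies at the very end of the fingers, on their centre line; the grasp point (between the pads) lies 19 mm behind it (robot.grip_depth is the distance from the TCP to the grasp point, in m); z points along the fingers, y is the line along which they close (so a half turn about z gives the same grasp; the last joint's range is limited). The gripper opens to 93 mm and grips with 3 to 60 N. Pads are 15 mm wide; open, the fingers measure 128 mm over their backs; the gripper's body (75 mm by 188 mm) begins 65 mm behind the grasp point.
Start: joints at [1.148, 0.13, 1.488, -0, 1.523, -0.085], TCP at [0.199, 0.566, 0.193] pointing down, gripper open.
Joint ranges: [-2.96, 2.96], [-0.89, 2.26], [0.02, 2.5], [-1.34, 4.48], [0, 2.73], [-2.66, 2.66]. Speed limits (rad/s): [2.39, 2.39, 2.79, 3.14, 3.14, 3.14].

### API

Orientations are given as a rotation vector (axis times angle).
In Python, from plant import robot gives the robot as it stands. The module is installed in compiled form; this text tells all that it offers.
- The arm moves only by the shell command python3 -m jog 'ROWS' [FORCE]. ROWS is JSON, a list that holds one entry, the list of rows, each a list of 7 numbers: the turn, a rotation vector about the tool's x, y, z in degrees, then the shift along the tool's x, y, z in cm, then the finger opening in cm, from 0 to 9.3. A call has 1 to 5 rows; each row shifts and turns the commanded pose from where the row before left it, along the tool's axes as they then stand; what a row does not reach is not made up. A row lasts 1/12 s, in which the tool goes at most 41.7 mm and 7.16 degrees, less where a joint would pass 70% of its speed; a pose out of reach is approached as far as the arm can. A call is refused whole if a number of a shift passes 4.17 or a number of a turn 7.16, either way. A call with a gripper value outside its range is refused whole. The fingers move at their own pace and stop on an object; FORCE is the grip in N (left out, the last holds). Time passes only in rows, so rows that do not move let the fingers close. It gives the time, the measured TCP pose, the force and the opening at its end, in the units of the state.
- robot.read_state(): the state, without advancing time (a new reading comes with each control period).
- robot.read_camera(name): name is "scene" or "side" or "wrist"; returns a dict with "img" (400x640x3 uint8, red, green, blue), "fx", "fy", "cx", "cy" (pixels), "extrinsics" (4x4, takes a point from camera to world coordinates). Camera axes: x right, y up, looking along -z (the intrinsics and any distortion apply to the point x, -y, -z); pixel columns grow to the right and rows downward; lengths in m; the calibration is good to about 2 mm. The wrist camera is an equidistant fisheye: a pixel r from the principal point sees the ray r / f radians off the axis. A picture is of the moment at which its call begins. There is no depth.
- robot.close_job(): hands the job in, once; it reports no verdict.
Trained networks look in a picture, given as the dict that the camera call returned (one of the last four; its "shot" number tells which), for a name from the list of things; names that differ only in an ending like _2 or _b are one class to them, and where a whole thing is asked for, a point or a joint stands for the part that bears it (a point fixed in the world has none). Each returns a list of dicts, best first, with "confidence" (0 to 1); they miss things now and then, are a little off and sometimes report something else, mostly with a low value. They report only what shows in the picture. A call takes as long as a camera call.
- robot.masks_of(picture, label): "pixels" (400x640 bool, what is visible of it) and "point" ([column, row] in pixels, amid what is visible of it).
- robot.pinpoint(picture, label): "point" ([column, row] in pixels: a listed point, or the origin of a listed thing).
The state is a dict: "t": time; "q": joint angles; "dq": joint speeds; "joint_torque": joint torques, N m; "tool_pos": TCP position; "orientation": TCP orientation; "force": force on the tool from outside, world axes, zero at the start; "wrist_torque": the same for the moment, N m; "opening": finger opening in m.
Only numpy, scipy, OpenCV 4.12 (cv2) and the standard library are available. Lean on these libraries where they do the work, as an engineer would, in place of code of your own. Each camera call takes 0.05 s, during which the arm holds its last target. There are 200 camera calls.

## Working session

There is one attempt and no reset: what is moved stays moved. The work goes in short steps, Python scripts to look and compute and a shell command to move; the robot and the scene stay as the last step left them, time stands still between calls to the robot, and variables do not carry over. Pictures are saved under pics/ and viewed, on a budget of 14 in all, crops included, one or two more only if the job needs it, and the job is handed in when it is done.

```bash
mkdir -p pics; cat > h.py <<'E'
import numpy as np, cv2
from plant import robot
def ray(c,p):
    E=np.array(c["extrinsics"]); d=np.array([(p[0]-c["cx"])/c["fx"],-(p[1]-c["cy"])/c["fy"],-1.])
    d=E[:3,:3]@d; return E[:3,3],d/np.linalg.norm(d)
def tri(rs):
    A=sum(np.eye(3)-np.outer(d,d) for o,d in rs); b=sum((np.eye(3)-np.outer(d,d))@o for o,d in rs)
    p=np.linalg.solve(A,b); return p,[np.linalg.norm(np.cross(p-o,d)) for o,d in rs]
def proj(c,P):
    E=np.array(c["extrinsics"]); q=E[:3,:3].T@(np.array(P)-E[:3,3]); return [c["cx"]-c["fx"]*q[0]/q[2],c["cy"]+c["fy"]*q[1]/q[2]]
E
cat > a.py <<'E'
from h import *
s=robot.read_state(); print({k:np.round(s[k],3) for k in("t","tool_pos","orientation","force","opening")})
C={n:robot.read_camera(n) for n in("scene","side")}
for n,c in C.items(): cv2.imwrite(f"pics/{n}0.png",c["img"][:,:,::-1])
for n,c in C.items(): print(n,c["fx"],np.round(np.array(c["extrinsics"]),3).tolist())
for l in "hood lip mark clamp bottle jar tray slidebox rack dropper beaker".split():
    r=[]
    for n,c in C.items():
        for d in robot.pinpoint(c,l)[:2]:
            o,v=ray(c,d["point"]); g=o-v*o[2]/v[2]
            print(l,n,np.round(d["point"],1),round(d["confidence"],2),"z0:",np.round(g,3)[:2])
        D=robot.pinpoint(c,l)
        if D: r.append(ray(c,D[0]["point"]))
    if len(r)==2: p,e=tri(r); print("   TRI",np.round(p,4),np.round(e,4))
E
python3 a.py
```

```text
{'t': np.float64(0.0), 'tool_pos': array([0.199, 0.566, 0.192]), 'orientation': array([-5.280e-01, -3.096e+00,  3.000e-03]), 'force': array([-0.323, -0.665,  0.173]), 'opening': np.float64(0.093)}
scene 390.84276073522824 [[-0.981, -0.177, 0.076, 0.658], [0.193, -0.915, 0.353, 0.429], [0.007, 0.361, 0.932, 1.052], [0.0, 0.0, 0.0, 1.0]]
side 477.1245188911767 [[0.936, -0.337, 0.098, 0.711], [0.351, 0.895, -0.274, -0.223], [0.004, 0.291, 0.957, 1.324], [0.0, 0.0, 0.0, 1.0]]
hood scene [317.  170.9] 0.95 z0: [ 0.566 -0.044]
lip scene [322.1 160.6] 0.59 z0: [ 0.544 -0.075]
lip scene [316.2 170.8] 0.48 z0: [ 0.568 -0.045]
mark scene [246.5 171.2] 0.53 z0: [ 0.77  -0.083]
bottle scene [296.5 212.3] 0.76 z0: [0.647 0.071]
bottle side [333.9 235.3] 0.62 z0: [0.648 0.067]
   TRI [ 0.6474  0.0686 -0.0076] [0. 0.]
jar scene [330.8 198.4] 0.69 z0: [0.543 0.049]
jar scene [316.3 171.8] 0.42 z0: [ 0.568 -0.042]
jar side [295.8 226.8] 0.57 z0: [0.538 0.052]
   TRI [0.5413 0.0507 0.0065] [0.0028 0.0028]
tray scene [361.8 186.5] 0.63 z0: [0.447 0.029]
tray side [264.6 223.2] 0.56 z0: [0.45 0.03]
   TRI [0.4492 0.0302 0.0016] [0.0016 0.0016]
slidebox scene [391.4 328.9] 0.82 z0: [0.464 0.426]
slidebox side [312.3 106.3] 0.96 z0: [0.446 0.425]
slidebox side [295.3 227.2] 0.64 z0: [0.537 0.05 ]
   TRI [ 0.4543  0.4258 -0.0029] [0.0088 0.0088]
beaker scene [386.2  89.2] 0.56 z0: [ 0.291 -0.286]
```

View pics/scene0.png

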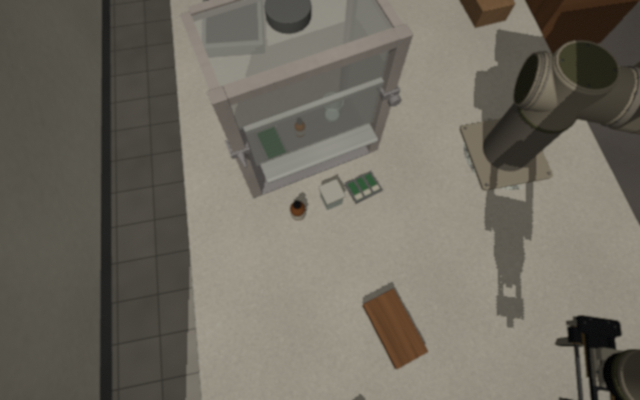

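View pics/side0.png

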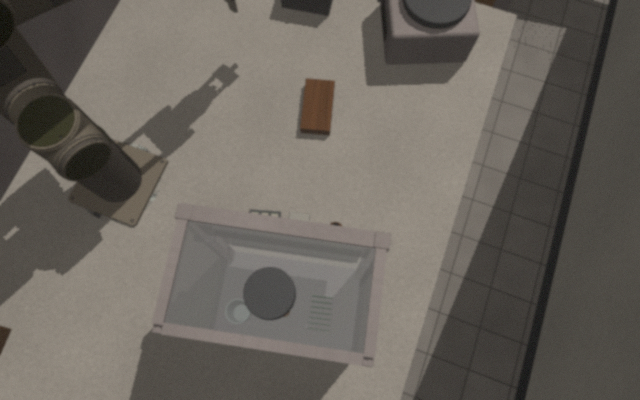

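The scene camera shows the hood's front. There is a fitting on the left-image post at about (237,152) and another on the right-image post at about (392,97). Bottle, jar and tray stand in front of the lip. The side camera only looks down on the hood's top. I'll zoom in and also check what the wrist camera sees.

```bash
cat > b.py <<'E'
from h import *
c=robot.read_camera("scene"); i=c["img"]; w=robot.read_camera("wrist")
A=cv2.resize(i[70:220,205:425],None,fx=3.6,fy=3.6,interpolation=cv2.INTER_CUBIC)[:540]
cv2.imwrite("pics/z1.png",A[:,:,::-1]); cv2.imwrite("pics/w1.png",w["img"][:,:,::-1])
print(w["fx"],w["cx"],w["cy"],np.round(w["extrinsics"],3).tolist())
for n in("mark","clamp","lip","bottle","jar","tray","hood"):
  for k,C in(("s",c),("w",w)):
    print(n,k,[(np.round(d["point"],1).tolist(),round(d["confidence"],2)) for d in robot.pinpoint(C,n)],[(np.round(d["point"],1).tolist(),int(d["pixels"].sum()),round(d["confidence"],2)) for d in robot.masks_of(C,n)])
E
python3 b.py
```

```text
309.70691628693146 319.1764838775887 198.78532459882393 [[0.332, -0.899, -0.284, 0.119], [0.943, 0.317, 0.1, 0.595], [-0.0, -0.301, 0.954, 0.385], [0.0, 0.0, 0.0, 1.0]]
mark s [([243.4, 170.3], 0.7)] [([242.2, 152.1], 270, 0.55)]
mark w [] []
clamp s [([385.7, 88.9], 0.49)] [([296.7, 72.7], 32027, 0.75), ([391.3, 96.4], 265, 0.5)]
clamp w [] []
lip s [([324.2, 159.4], 0.91), ([332.9, 201.5], 0.72)] [([313.5, 132.1], 7825, 0.6)]
lip w [] []
bottle s [([300.0, 211.1], 0.84)] [([296.8, 212.1], 258, 0.71)]
bottle w [] []
jar s [([331.7, 198.5], 0.95)] [([333.0, 194.5], 534, 0.68)]
jar w [] []
tray s [([363.1, 188.3], 0.64)] [([361.5, 186.2], 760, 0.58)]
tray w [] []
hood s [([315.8, 175.2], 0.81)] [([294.2, 73.5], 32303, 0.82)]
hood w [] [([34.6, 391.2], 443, 0.95)]
```

View pics/z1.png

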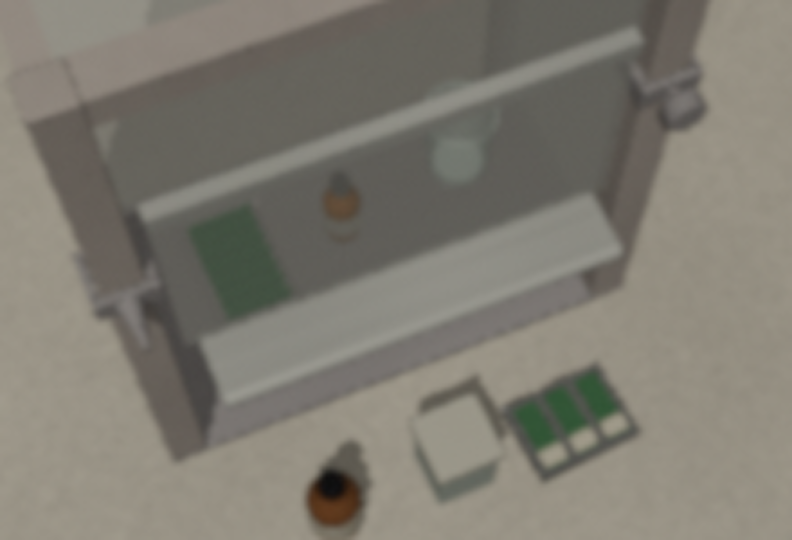

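View pics/w1.png

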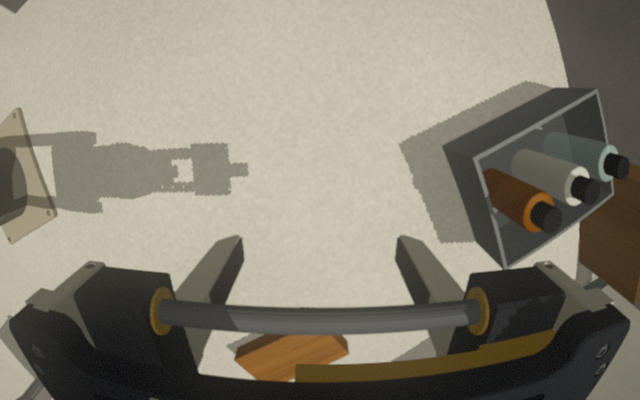

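```bash
cat > k.py <<'E'
from h import *
from scipy.spatial.transform import Rotation as R
z=np.array([.19,-.982,0]);up=np.array([0,0,1.])
for nm,x in(("x up",up),("x dn",-up),("y up",np.cross(up,z)),("y dn",-np.cross(up,z))):
    T=np.c_[x,np.cross(z,x),z]
    for j1 in(20,35):
      for p in(100,130):
        W=(R.from_euler("ZY",[j1,p],degrees=True).inv()*R.from_matrix(T)*R.from_euler("Z",-90,degrees=True))
        print(nm,j1,p,np.round(W.as_euler("ZYZ",degrees=True)))
E
python3 k.py
```

```text
x up 20 100 [ -88.   99. -170.]
x up 20 130 [ -84.   97. -140.]
x up 35 100 [ -86.  114. -169.]
x up 35 130 [ -74.  108. -137.]
x dn 20 100 [-88.  99.  10.]
x dn 20 130 [-84.  97.  40.]
x dn 35 100 [-86. 114.  11.]
x dn 35 130 [-74. 108.  43.]
y up 20 100 [-88.  99. 100.]
y up 20 130 [-84.  97. 130.]
y up 35 100 [-86. 114. 101.]
y up 35 130 [-74. 108. 133.]
y dn 20 100 [-88.  99. -80.]
y dn 20 130 [-84.  97. -50.]
y dn 35 100 [-86. 114. -79.]
y dn 35 130 [-74. 108. -47.]
```

The cone tip is on the far post (hood +y), at about (245,166) in the scene picture. The knob is on the near post. I'll move the tool to open space in front of the hood, then work out the turn.

```bash
python3 -m jog '[[[0,0,0,-3.2,-1.7,-1.2,0],[0,0,0,-3.2,-1.7,-1.2,0],[0,0,0,-3.2,-1.7,-1.2,0],[0,0,0,-3.2,-1.7,-1.2,0],[0,0,0,-3.2,-1.7,-1.2,0]]]' 10; python3 -m jog '[[[0,0,0,-3.2,-1.7,-1.2,0],[0,0,0,-3.2,-1.7,-1.2,0],[0,0,0,-3.2,-1.7,-1.2,0],[0,0,0,-3.2,-1.7,-1.2,0],[0,0,0,-3.2,-1.7,-1.2,0]]]'; python3 -m jog '[[[0,5,0,0,0,0,0],[0,5,0,0,0,0,0]]]'
cat > r.py <<'E'
from h import *
from scipy.spatial.transform import Rotation as R
s=robot.read_state(); R0=R.from_rotvec(s["orientation"])
print("t",s["t"],"q",np.round(s["q"],3),"p",np.round(s["tool_pos"],4),"F",np.round(s["force"],2)); print(np.round(R0.as_matrix(),3).tolist())
z=np.array([.19,-.982,0]);up=np.array([0,0,1.])
for nm,x in(("x up",up),("y dn",-np.cross(up,z)),("y up",np.cross(up,z))):
    print(nm,"rel rotvec deg",np.round((R0.inv()*R.from_matrix(np.c_[x,np.cross(z,x),z])).as_rotvec(degrees=True),1))
E
python3 r.py
```

```text
t: 4.22
tool_pos: [0.3223, 0.4316, 0.2541]
orientation: [0.527, 3.097, 0.0]
force: [0.5, 0.2, 0.3]
opening: 0.0642
t: 4.63
tool_pos: [0.4453, 0.2982, 0.3143]
orientation: [0.528, 3.096, 0.001]
force: [0.7, 1.1, -0.4]
opening: 0.0311
t: 4.8
tool_pos: [0.4455, 0.299, 0.3161]
orientation: [-0.5, -2.927, -0.049]
force: [-0.4, 0.6, -0.0]
opening: 0.0173
t 4.8 q [ 0.405  0.058  1.355  0.125  1.853 -0.8  ] p [0.4455 0.299  0.3161] F [-0.35  0.62 -0.02]
[[-0.929, 0.332, -0.162], [0.327, 0.943, 0.061], [0.174, 0.004, -0.985]]
x up rel rotvec deg [ 97.3  46.9 -81.5]
y dn rel rotvec deg [ 90.3 -31.5 -16.2]
y up rel rotvec deg [ -40.6 -116.4  110.6]
```

```bash
cat > k.py <<'E'
from h import *
from scipy.spatial.transform import Rotation as R
s=robot.read_state(); R0=R.from_rotvec(s["orientation"])
up=np.array([0,0,1.]); lat=np.array([-.982,-.19,0])
for tilt in(15,22):
  c,t=np.cos(np.radians(tilt)),np.sin(np.radians(tilt))
  z=np.array([.19*c,-.982*c,-t])
  for roll in(0,-20,20):
    y=lat; T=R.from_matrix(np.c_[np.cross(y,z),y,z])*R.from_euler("Z",roll,degrees=True)
    print(tilt,roll,"rel",np.round((R0.inv()*T).as_rotvec(degrees=True),1),[np.round((R.from_euler("ZY",[j1,p],degrees=True).inv()*T*R.from_euler("Z",-90,degrees=True)).as_euler("ZYZ",degrees=True)).tolist() for j1 in(25,32) for p in(90,110)])
E
python3 k.py
```

```text
15 0 rel [ 84.3  38.6 -91.8] [[-75.0, 104.0, -176.0], [-71.0, 98.0, -157.0], [-74.0, 110.0, -174.0], [-68.0, 104.0, -155.0]]
15 -20 rel [  80.7   55.7 -106.7] [[-75.0, 104.0, 164.0], [-71.0, 98.0, -177.0], [-74.0, 110.0, 166.0], [-68.0, 104.0, -175.0]]
15 20 rel [ 85.7  22.3 -76.4] [[-75.0, 104.0, -156.0], [-71.0, 98.0, -137.0], [-74.0, 110.0, -154.0], [-68.0, 104.0, -135.0]]
22 0 rel [ 78.   34.6 -96.1] [[-67.0, 103.0, -175.0], [-65.0, 95.0, -156.0], [-67.0, 109.0, -172.0], [-62.0, 101.0, -153.0]]
22 -20 rel [  75.1   50.5 -111.8] [[-67.0, 103.0, 165.0], [-65.0, 95.0, -176.0], [-67.0, 109.0, 168.0], [-62.0, 101.0, -173.0]]
22 20 rel [ 78.9  19.6 -79.9] [[-67.0, 103.0, -155.0], [-65.0, 95.0, -136.0], [-67.0, 109.0, -152.0], [-62.0, 101.0, -133.0]]
```

```bash
sed -i 's/in(0,-20,20)/in(90,)/' k.py; python3 k.py
```

```text
15 90 rel [ 75.8 -28.2 -19.5] [[-75.0, 104.0, -86.0], [-71.0, 98.0, -67.0], [-74.0, 110.0, -84.0], [-68.0, 104.0, -65.0]]
22 90 rel [ 69.  -26.6 -20.9] [[-67.0, 103.0, -85.0], [-65.0, 95.0, -66.0], [-67.0, 109.0, -82.0], [-62.0, 101.0, -63.0]]
```

```bash
python3 -m jog '[[[6.2,-2.3,-1.65,0,0,0,0],[6.2,-2.3,-1.65,0,0,0,0],[6.2,-2.3,-1.65,0,0,0,0],[6.2,-2.3,-1.65,0,0,0,0],[6.2,-2.3,-1.65,0,0,0,0]]]'; python3 -m jog '[[[6.2,-2.3,-1.65,0,0,0,0],[6.2,-2.3,-1.65,0,0,0,0],[6.2,-2.3,-1.65,0,0,0,0],[6.2,-2.3,-1.65,0,0,0,0],[6.2,-2.3,-1.65,0,0,0,0]]]'; python3 -m jog '[[[6.2,-2.3,-1.65,0,0,0,0],[6.2,-2.3,-1.65,0,0,0,0],[0,0,0,0,0,0,0]]]'; python3 r.py
cat > w.py <<'E'
import sys
from h import *
w=robot.read_camera("wrist"); cv2.imwrite(sys.argv[1],w["img"][:,:,::-1]); print(np.round(w["extrinsics"],3).tolist())
for n in sys.argv[2:]: print(n,[(np.round(d["point"],1).tolist(),round(d["confidence"],2)) for d in robot.pinpoint(w,n)])
E
python3 w.py pics/w2.png mark lip clamp jar
```

```text
t: 5.22
tool_pos: [0.4451, 0.3, 0.3146]
orientation: [-0.213, -2.973, 0.803]
force: [0.4, -1.0, -1.0]
opening: 0.0001
t: 5.63
tool_pos: [0.4444, 0.3006, 0.3138]
orientation: [-0.113, 2.643, -1.571]
force: [0.0, -0.1, -0.7]
opening: 0.0004
t: 5.88
tool_pos: [0.4423, 0.3, 0.3081]
orientation: [-0.25, 2.408, -1.832]
force: [-0.7, -0.4, -1.8]
opening: 0.0002
t 5.8833 q [ 1.008  0.726  1.059 -1.012  2.252 -1.052] p [0.4423 0.3    0.3081] F [-0.7  -0.42 -1.81]
[[-0.981, -0.066, 0.182], [-0.194, 0.26, -0.946], [0.015, -0.963, -0.268]]
x up rel rotvec deg [ 12.1  12.3 -88.5]
y dn rel rotvec deg [15.6  0.1  0.9]
y up rel rotvec deg [-1.000e-01  2.420e+01 -1.774e+02]
[[-0.066, -0.881, -0.468, 0.325], [0.26, -0.468, 0.845, 0.465], [-0.963, -0.066, 0.26, 0.361], [0.0, 0.0, 0.0, 1.0]]
mark [([291.3, 281.8], 0.44)]
lip [([345.1, 188.5], 0.57), ([417.0, 178.2], 0.44)]
clamp [([268.7, 81.5], 0.89), ([638.1, 273.1], 0.26)]
jar [([440.0, 187.4], 0.92)]
```

View pics/w2.png

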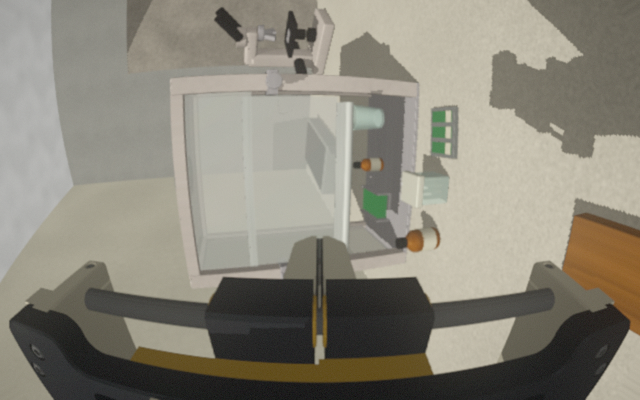

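The wrist view shows the hood on its side: image right is down, and the robot side is at the top. The lip is a vertical line at about column 345 and the knob clamp is at (272,82). The order from robot side to far side is tray, jar, bottle, and the fingers hide the cone. I'll shift sideways to bring the cone into view.

```bash
python3 -m jog '[[[0,0,0,-4,0,0,0],[0,0,0,-4,0,0,0],[0,0,0,-4,0,0,0],[0,0,0,0,0,0,0]]]'; python3 w.py pics/w3.png mark lip clamp jar hood
```

```text
t: 6.47
tool_pos: [0.5689, 0.3199, 0.3111]
orientation: [-0.226, 2.423, -1.811]
force: [0.9, -0.4, -2.9]
opening: 0.0006
[[-0.054, -0.885, -0.462, 0.453], [0.278, -0.458, 0.845, 0.486], [-0.959, -0.083, 0.27, 0.366], [0.0, 0.0, 0.0, 1.0]]
mark [([286.9, 225.0], 0.75)]
lip [([347.3, 117.6], 0.92), ([380.9, 110.4], 0.67)]
clamp [([271.0, 16.1], 0.6)]
jar [([450.1, 119.6], 0.82)]
hood [([418.5, 116.2], 0.94), ([381.2, 111.2], 0.2)]
```

View pics/w3.png

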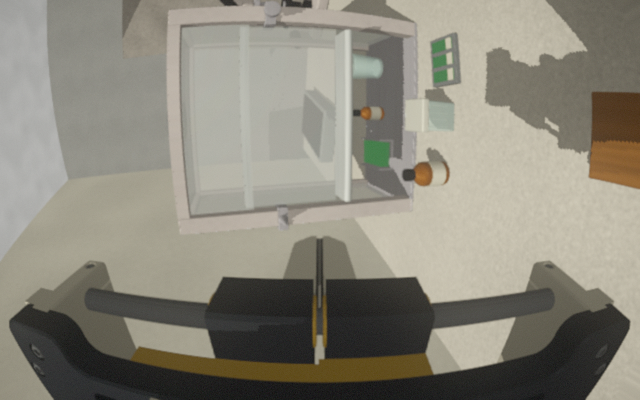

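```bash
cat >> h.py <<'E'
def fray(c,p):
    d=np.array([p[0]-c["cx"],-(p[1]-c["cy"])]); r=np.hypot(*d); th=r/c["fx"]; E=np.array(c["extrinsics"])
    return E[:3,3],E[:3,:3]@np.array([*(d/r*np.sin(th)),-np.cos(th)])
def fproj(c,P):
    E=np.array(c["extrinsics"]); q=E[:3,:3].T@(np.array(P)-E[:3,3]); r=np.hypot(q[0],q[1]); th=np.arctan2(r,-q[2])
    return [c["cx"]+c["fx"]*th*q[0]/r, c["cy"]-c["fx"]*th*q[1]/r]
E
cat > m.py <<'E'
from h import *
w=robot.read_camera("wrist"); s=robot.read_camera("scene")
W={};S={}
for n in("mark","lip","hood","jar","tray","bottle","clamp"):
    a=robot.pinpoint(w,n); b=robot.pinpoint(s,n)
    if a and b:
        p,e=tri([fray(w,a[0]["point"]),ray(s,b[0]["point"])]); print(n,np.round(a[0]["point"],1),np.round(b[0]["point"],1),np.round(p,4),np.round(e,4),round(a[0]["confidence"],2),round(b[0]["confidence"],2))
p,e=tri([fray(w,(286,228)),ray(s,(245.3,165.8))]); print("mark by eye",p,e)
big=cv2.resize(w["img"][150:250,230:390],None,fx=5,fy=5,interpolation=cv2.INTER_CUBIC); cv2.imwrite("pics/z2.png",big[:,:,::-1])
E
python3 m.py
```

```text
mark [293.2 225.4] [322.9 156.5] [0.6231 0.1141 0.3172] [0.0616 0.0616] 0.77 0.73
lip [347.9 118. ] [323.5 160.3] [0.5592 0.0083 0.1738] [0.0004 0.0004] 0.92 0.63
hood [418.9 116.2] [316.5 171.8] [ 0.5657 -0.0465 -0.0092] [0.0016 0.0016] 0.78 0.71
jar [446.3 122.4] [328.5 197.2] [ 0.5506  0.0415 -0.0094] [0.0026 0.0026] 0.69 0.64
tray [445.9  63.9] [364.1 187.4] [0.4443 0.0368 0.0077] [0.0014 0.0014] 0.94 0.87
bottle [441.7 177. ] [296.9 211.3] [6.481e-01 7.040e-02 3.000e-04] [0.0029 0.0029] 0.73 0.68
clamp [270.   17.2] [386.8  87.5] [ 0.3903 -0.0893  0.2965] [0.0017 0.0017] 0.56 0.82
mark by eye [0.7414878  0.0429811  0.28461901] [np.float64(0.0009739814630898524), np.float64(0.0009739814630897574)]
```

View pics/z2.png

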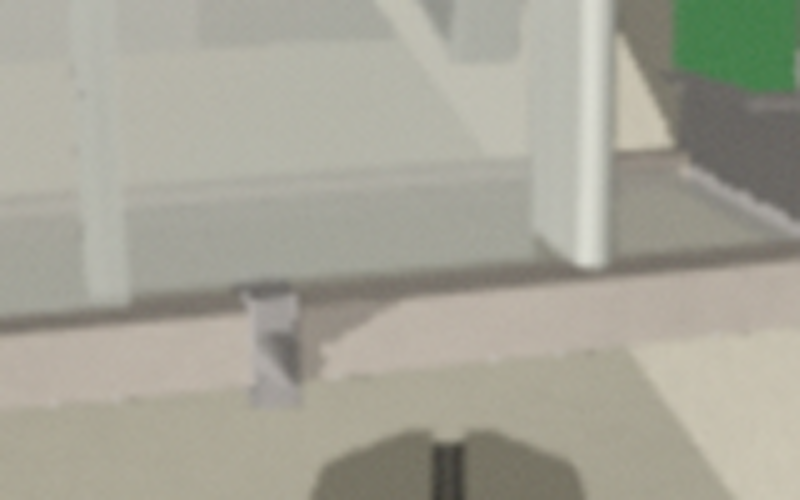

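The cone's collar is at about (285,218) in the wrist image. The mask network puts the tip at about (290,226), and a first by-eye triangulation gives z ≈ 0.28. The pinpoint of lip top gives z ≈ 0.174. I'll take a closer view with the camera near the cone's own height to settle it.

```bash
python3 -m jog '[[[0,0,0,-2,1.1,2.9,0],[0,0,0,-2,1.1,2.9,0],[0,0,0,-2,1.1,2.9,0],[0,0,0,-2,1.1,2.9,0],[0,0,0,0,0,0,0]]]'; cat > m2.py <<'E'
from h import *
w=robot.read_camera("wrist"); print(np.round(robot.read_state()["q"],3),np.round(w["extrinsics"],3).tolist())
P=lambda x,y,z: np.array([.5657+.19*x+.982*y,-.0465-.982*x+.19*y,z])
for z in(.27,.28,.29): print("mark model",z,np.round(fproj(w,P(-.055,.185,z)),1),"root",np.round(fproj(w,P(-.021,.185,z)),1))
for z in(.165,.175,.185): print("lip model",z,np.round(fproj(w,P(-.045,0,z)),1))
for n in("mark","lip"): print(n,[(np.round(d["point"],1).tolist(),round(d["confidence"],2)) for d in robot.pinpoint(w,n)])
u,v=map(int,fproj(w,P(-.03,.185,.28))); print(u,v); r=slice(max(v-75,0),v+75)
A=cv2.resize(w["img"][max(v-60,0):v+60,u-50:u+110],None,fx=5,fy=5,interpolation=cv2.INTER_CUBIC); print("crop origin",u-50,max(v-60,0))
cv2.imwrite("pics/z3.png",A[:,:,::-1])
E
python3 m2.py
```

```text
t: 7.98
tool_pos: [0.6616, 0.2339, 0.2325]
orientation: [-0.234, 2.422, -1.822]
force: [-0.2, -0.7, -1.2]
opening: 0.0004
[ 0.747  1.039  0.711 -1.147  2.045 -1.216] [[-0.061, -0.886, -0.46, 0.546], [0.271, -0.458, 0.847, 0.4], [-0.961, -0.073, 0.268, 0.287], [0.0, 0.0, 0.0, 1.0]]
mark model 0.27 [248.1 202.2] root [246.7 195.1]
mark model 0.28 [240.5 202.8] root [239.6 195.6]
mark model 0.29 [232.9 203.4] root [232.5 196.2]
lip model 0.165 [324.8  59.3]
lip model 0.175 [317.5  58.9]
lip model 0.185 [310.   58.5]
mark [([242.3, 204.8], 0.67)]
lip []
239 197
crop origin 189 137
```

View pics/z3.png

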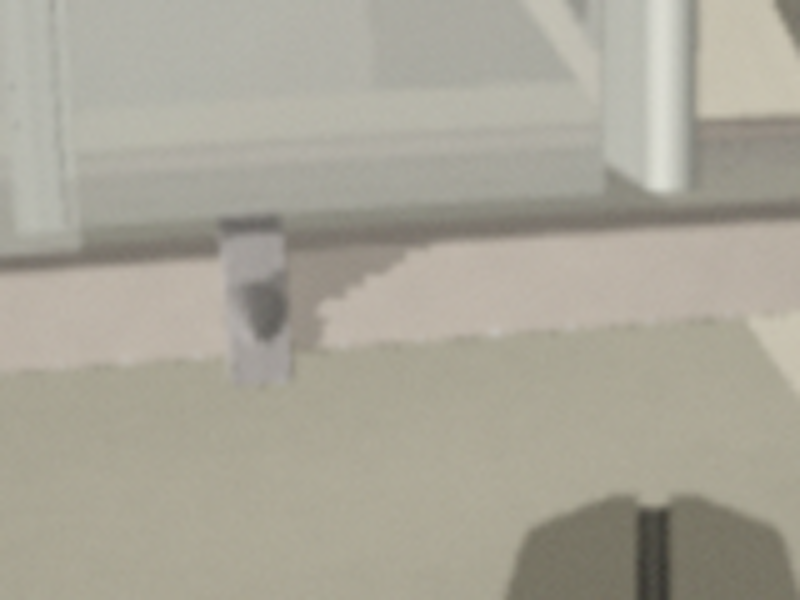

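The cone tip sits at about (242,204.6) in the full wrist image, matching the network's (242.3,204.8). With the known post position that gives a mark height of about 0.2785 m. The lip top is at about 0.174, so the rise is about 105 mm. I'll move sideways to the tray lane now.

```bash
python3 -m jog '[[[0,0,0,4.1,0,0,0],[0,0,0,4.1,0,0,0],[0,0,0,4.1,0,0,0],[0,0,0,4.1,0,0,0],[0,0,0,4.1,0,0,0]]]'; python3 -m jog '[[[0,0,0,4.1,0,0,0],[0,0,0,0,0,0,0]]]';  cat > g.py <<'E'
from h import *
from scipy.spatial.transform import Rotation as R
import sys
s=robot.read_state(); Rm=R.from_rotvec(s["orientation"]).as_matrix(); p=s["tool_pos"]
H=np.array([[.19,-.982,0],[.982,.19,0],[0,0,1]])
print("t",s["t"],"q",np.round(s["q"],3),"F",np.round(s["force"],1)); print("hood xyz",np.round(H@(p-[.5657,-.0465,0]),4)); print("tool axes in hood (cols)",np.round(H@Rm,3).tolist())
if len(sys.argv)>1: print("to go cm, tool", np.round(100*(H@Rm).T@(np.array(eval(sys.argv[1]))-H@(p-[.5657,-.0465,0])),2))
E
python3 g.py '[-.115,-.10,.115]'
python3 - <<'E'
from h import *
import numpy as np
# lip height from the m2 view
E=np.array([[-0.061,-0.886,-0.46,0.546],[0.271,-0.458,0.847,0.4],[-0.961,-0.073,0.268,0.287],[0,0,0,1]])
w=dict(fx=309.707,cx=319.18,cy=198.79,extrinsics=E)
P=lambda x,y,z: np.array([.5657+.19*x+.982*y,-.0465-.982*x+.19*y,z])
for z in(.165,.175,.185): print(z,np.round(fproj(w,P(-.038,.15,z)),1),np.round(fproj(w,P(-.038,.15,z-.014)),1))
E
```

```text
t: 8.55
tool_pos: [0.4574, 0.2028, 0.24]
orientation: [-0.234, 2.418, -1.81]
force: [-1.0, -0.0, 0.1]
opening: 0.0007
t: 8.72
tool_pos: [0.4129, 0.1942, 0.2393]
orientation: [-0.242, 2.416, -1.817]
force: [-0.2, 0.2, -0.9]
opening: 0.0006
t 8.7167 q [ 0.959  0.53   1.467 -0.916  2.086 -0.86 ] F [-0.2  0.2 -0.9]
hood xyz [-0.2654 -0.1043  0.2393]
tool axes in hood (cols) [[0.002, -0.278, 0.961], [-1.0, -0.009, -0.001], [0.009, -0.96, -0.278]]
to go cm, tool [-0.52  7.75 17.9 ]
0.165 [322.3 168.8] [331.9 168.3]
0.175 [315.4 169.1] [325.1 168.6]
0.185 [308.3 169.5] [318.1 169. ]
```

```bash
python3 -m jog '[[[0,0,0,-0.1,1.55,3.58,0],[0,0,0,-0.1,1.55,3.58,0],[0,0,0,-0.1,1.55,3.58,0],[0,0,0,-0.1,1.55,3.58,0],[0,0,0,-0.1,1.55,3.58,0]]]';python3 -m jog '[[[0,0,0,0,0,0,0],[0,0,0,0,0,0,0]]]'; python3 g.py '[-.018,-.10,.112]'; python3 w.py pics/w4.png lip tray jar
```

```text
t: 9.13
tool_pos: [0.4527, 0.0487, 0.1145]
orientation: [-0.235, 2.418, -1.808]
force: [1.1, 0.3, 0.3]
opening: 0.0004
t: 9.3
tool_pos: [0.4514, 0.0474, 0.1143]
orientation: [-0.235, 2.419, -1.815]
force: [0.1, 0.6, 0.6]
opening: 0.0004
t 9.3 q [ 0.755  0.54   1.741 -0.975  1.781 -0.718] F [0.1 0.6 0.6]
hood xyz [-0.1139 -0.0944  0.1143]
tool axes in hood (cols) [[-0.002, -0.28, 0.96], [-1.0, -0.005, -0.004], [0.006, -0.96, -0.28]]
to go cm, tool [ 0.54 -2.46  9.28]
[[-0.058, -0.883, -0.465, 0.335], [0.273, -0.462, 0.844, 0.213], [-0.96, -0.078, 0.268, 0.169], [0.0, 0.0, 0.0, 1.0]]
lip []
tray [([443.7, 200.8], 0.79), ([340.9, 220.6], 0.25)]
jar [([426.9, 302.4], 0.69)]
```

View pics/w4.png

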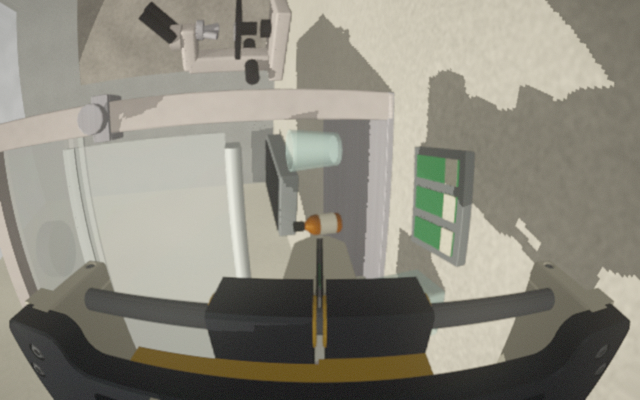

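The lip strip is at columns 226–245, clearly above the fingertips. The tray is below in my lane, and the jar at (430,290) is off to the side. I'm sliding the fingers under the lip.

```bash
python3 -m jog '[[[0,0,0,0.25,-0.63,2.3,0],[0,0,0,0.25,-0.63,2.3,0],[0,0,0,0.25,-0.63,2.3,0],[0,0,0,0.2,-0.63,2.3,0],[0,0,0,0,0,0,0]]]'; python3 g.py '[-.018,-.10,.127]'; python3 - <<'E'
from h import *
w=robot.read_camera("wrist")
P=lambda x,y,z: np.array([.5657+.19*x+.982*y,-.0465-.982*x+.19*y,z])
for z in(.16,.17,.18): print(z,np.round(fproj(w,P(-.038,-.15,z)),1),np.round(fproj(w,P(-.038,-.15,z-.014)),1))
cv2.imwrite("pics/w5.png",w["img"][:,:,::-1])
E
```

```text
t: 9.92
tool_pos: [0.4606, -0.0493, 0.1133]
orientation: [-0.232, 2.419, -1.813]
force: [-0.3, 0.2, 0.7]
opening: 0.0004
t 9.9167 q [ 0.604  0.423  1.914 -1.077  1.656 -0.726] F [-0.3  0.2  0.7]
hood xyz [-0.0173 -0.1038  0.1133]
tool axes in hood (cols) [[-0.003, -0.281, 0.96], [-1.0, -0.003, -0.004], [0.004, -0.96, -0.281]]
to go cm, tool [-0.37 -1.29 -0.46]
0.16 [247.2 176.6] [272.8 174.8]
0.17 [228.8 177.9] [254.5 176. ]
0.18 [210.4 179.4] [236.2 177.4]
```

View pics/w5.png

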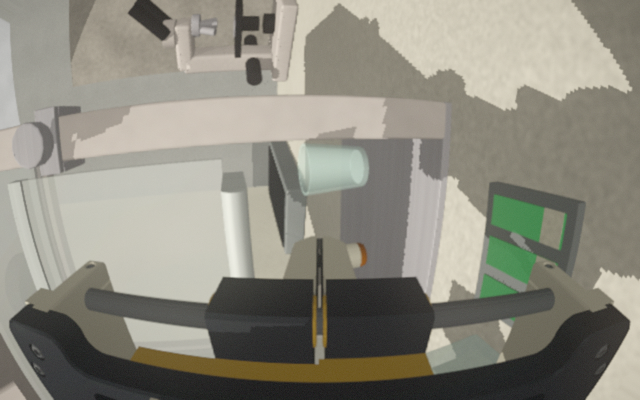

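The fingertips are under the lip, whose end spans columns 222–247. That puts its top at about 0.1735. I'm starting the upward push slowly.

```bash
python3 -m jog '[[[0,0,0,0,-0.29,-0.08,0],[0,0,0,0,-0.29,-0.08,0],[0,0,0,0,-0.29,-0.08,0],[0,0,0,0,-0.24,-0.07,0],[0,0,0,0,-0.24,-0.07,0]]]'; python3 -m jog '[[[0,0,0,0,-0.19,-0.06,0],[0,0,0,0,-0.19,-0.06,0],[0,0,0,0,-0.19,-0.06,0],[0,0,0,0,-0.19,-0.06,0],[0,0,0,0,-0.19,-0.06,0]]]'; python3 -m jog '[[[0,0,0,0,-0.19,-0.06,0],[0,0,0,0,-0.19,-0.06,0],[0,0,0,0,-0.19,-0.06,0],[0,0,0,0,-0.19,-0.06,0],[0,0,0,0,-0.19,-0.06,0]]]'; python3 g.py
```

```text
t: 10.38
tool_pos: [0.461, -0.0471, 0.127]
orientation: [-0.234, 2.419, -1.812]
force: [0.5, 1.1, -0.8]
opening: 0.0004
t: 10.8
tool_pos: [0.4606, -0.0477, 0.1367]
orientation: [-0.234, 2.419, -1.813]
force: [-0.3, 0.8, -0.1]
opening: 0.0007
t: 11.22
tool_pos: [0.4605, -0.0475, 0.1464]
orientation: [-0.234, 2.42, -1.813]
force: [-0.2, -0.8, -2.0]
opening: 0.0005
t 11.2167 q [ 0.607  0.35   1.925 -1.081  1.687 -0.782] F [-0.2 -0.8 -2. ]
hood xyz [-0.019  -0.1035  0.1464]
tool axes in hood (cols) [[-0.002, -0.281, 0.96], [-1.0, -0.005, -0.004], [0.005, -0.96, -0.281]]
```

```bash
python3 -m jog '[[[0,0,0,0,-0.19,-0.06,0],[0,0,0,0,-0.19,-0.06,0],[0,0,0,0,-0.19,-0.06,0],[0,0,0,0,-0.19,-0.06,0],[0,0,0,0,-0.19,-0.06,0]]]'; python3 -m jog '[[[0,0,0,0,-0.19,-0.06,0],[0,0,0,0,-0.19,-0.06,0],[0,0,0,0,-0.19,-0.06,0],[0,0,0,0,-0.19,-0.06,0],[0,0,0,0,-0.19,-0.06,0]]]'; python3 - <<'E'
from h import *
w=robot.read_camera("wrist")
P=lambda x,y,z: np.array([.5657+.19*x+.982*y,-.0465-.982*x+.19*y,z])
for z in(.17,.18,.19): print(z,np.round(fproj(w,P(-.038,-.15,z)),1),np.round(fproj(w,P(-.038,-.15,z-.014)),1))
cv2.imwrite("pics/w6.png",w["img"][:,:,::-1])
E
```

```text
t: 11.63
tool_pos: [0.4606, -0.0472, 0.1566]
orientation: [-0.234, 2.419, -1.813]
force: [-0.7, 0.1, -3.2]
opening: 0.0008
t: 12.05
tool_pos: [0.4607, -0.047, 0.1666]
orientation: [-0.234, 2.419, -1.813]
force: [-1.2, 0.1, -3.2]
opening: 0.0008
0.17 [323.2 169.9] [346.  168.7]
0.18 [306.2 170.9] [329.8 169.6]
0.19 [288.8 172. ] [313.1 170.5]
```

View pics/w6.png

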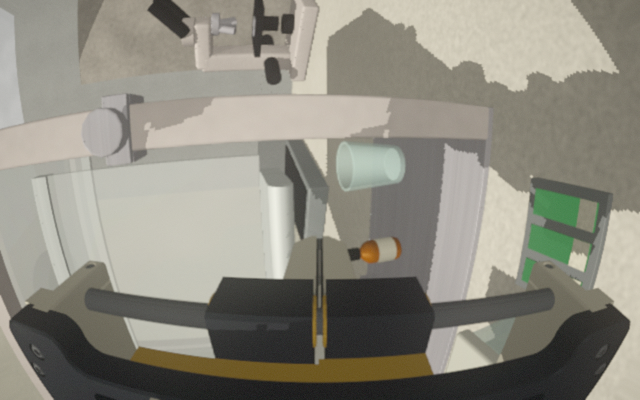

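The lip moves with the fingers: its end is now at columns 265–291, which puts its top at about 0.203, and the push force is about 3 N. I'm carrying on at the same gentle pace.

```bash
J='python3 -m jog'; python3 -m jog '[[[0,0,0,0,-0.24,-0.07,0],[0,0,0,0,-0.24,-0.07,0],[0,0,0,0,-0.24,-0.07,0],[0,0,0,0,-0.24,-0.07,0],[0,0,0,0,-0.24,-0.07,0]]]'; python3 -m jog '[[[0,0,0,0,-0.24,-0.07,0],[0,0,0,0,-0.24,-0.07,0],[0,0,0,0,-0.24,-0.07,0],[0,0,0,0,-0.24,-0.07,0],[0,0,0,0,-0.24,-0.07,0]]]'; python3 -m jog '[[[0,0,0,0,-0.24,-0.07,0],[0,0,0,0,-0.24,-0.07,0],[0,0,0,0,-0.24,-0.07,0],[0,0,0,0,-0.24,-0.07,0],[0,0,0,0,-0.24,-0.07,0]]]'; python3 -m jog '[[[0,0,0,0,-0.24,-0.07,0],[0,0,0,0,-0.24,-0.07,0],[0,0,0,0,-0.24,-0.07,0],[0,0,0,0,-0.24,-0.07,0],[0,0,0,0,-0.24,-0.07,0]]]'; python3 -m jog '[[[0,0,0,0,-0.24,-0.07,0],[0,0,0,0,-0.24,-0.07,0],[0,0,0,0,-0.24,-0.07,0],[0,0,0,0,-0.24,-0.07,0],[0,0,0,0,-0.24,-0.07,0]]]'; python3 g.py; cat > l.py <<'E'
import sys
from h import *
w=robot.read_camera("wrist"); s=robot.read_camera("scene")
P=lambda x,y,z: np.array([.5657+.19*x+.982*y,-.0465-.982*x+.19*y,z])
for z in(.26,.27,.28): print(z,"wrist",np.round(fproj(w,P(-.038,-.15,z)),1),np.round(fproj(w,P(-.038,-.15,z-.014)),1),"scene lip mid",np.round(proj(s,P(-.045,0,z)),1),"mark",np.round(proj(s,P(-.055,.185,z)),1))
for n in("lip","mark"): print(n,[(np.round(d["point"],1).tolist(),round(d["confidence"],2)) for d in robot.pinpoint(s,n)])
A=cv2.resize(w["img"][130:290,200:360],None,fx=2.5,fy=2.5); B=cv2.resize(s["img"][80:200,220:420],None,fx=2,fy=2.5*160/120*120/160*1.3333)
B=cv2.resize(s["img"][100:200,225:325],(400,400),interpolation=cv2.INTER_CUBIC)
cv2.imwrite(sys.argv[1],np.hstack([A,B])[:,:,::-1])
E
python3 l.py pics/l1.png
```

```text
t: 12.52
tool_pos: [0.4607, -0.047, 0.1792]
orientation: [-0.234, 2.419, -1.813]
force: [-0.5, 1.3, -3.3]
opening: 0.0002
t: 12.93
tool_pos: [0.4607, -0.047, 0.1917]
orientation: [-0.234, 2.419, -1.813]
force: [-1.5, 1.6, -2.2]
opening: 0.0006
t: 13.35
tool_pos: [0.4608, -0.047, 0.2041]
orientation: [-0.234, 2.419, -1.813]
force: [-1.9, 1.9, -3.8]
opening: 0.0004
t: 13.77
tool_pos: [0.4608, -0.047, 0.2166]
orientation: [-0.234, 2.419, -1.813]
force: [-2.6, 2.2, -3.8]
opening: 0.0004
t: 14.18
tool_pos: [0.4609, -0.0471, 0.2291]
orientation: [-0.234, 2.419, -1.814]
force: [-3.8, 2.8, -3.5]
opening: 0.0008
t 14.1833 q [ 0.607  0.183  1.931 -1.103  1.762 -0.926] F [-3.8  2.8 -3.5]
hood xyz [-0.0194 -0.1031  0.2291]
tool axes in hood (cols) [[-0.002, -0.281, 0.96], [-1.0, -0.004, -0.004], [0.005, -0.96, -0.281]]
0.26 wrist [275.5 172.5] [300.2 171. ] scene lip mid [324.2 139.4] mark [248.9 170.4]
0.27 wrist [257.5 173.7] [282.7 172. ] scene lip mid [324.3 137.2] mark [248.2 168.5]
0.28 wrist [239.4 175. ] [264.8 173.2] scene lip mid [324.4 135. ] mark [247.4 166.5]
lip [([323.1, 139.0], 0.87)]
mark []
```

View pics/l1.png

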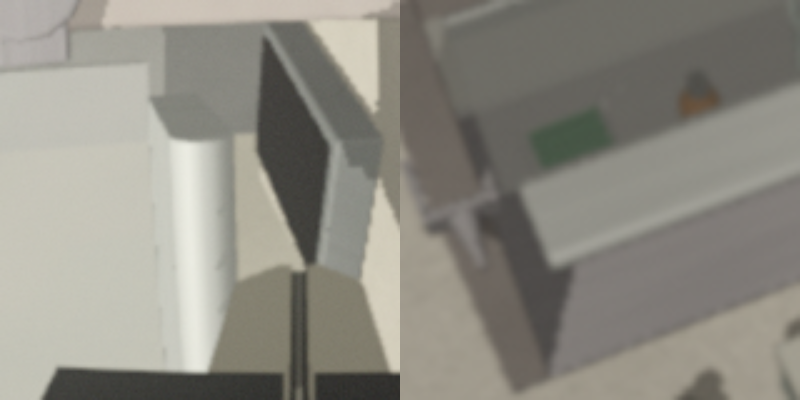

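Lip top is now at about 0.263–0.264: the wrist view gives 268/294 px and the scene network agrees. The cone tip shows at about (245,166) in the scene image. I'll go another 13 mm, slowing down, then back off and check from the level viewpoint.

```bash
python3 -m jog '[[[0,0,0,0,-0.24,-0.07,0],[0,0,0,0,-0.24,-0.07,0],[0,0,0,0,-0.24,-0.07,0],[0,0,0,0,-0.24,-0.07,0],[0,0,0,0,-0.19,-0.06,0]]]'; python3 -m jog '[[[0,0,0,0,-0.1,-0.03,0],[0,0,0,0,0,0,0]]]'; python3 -m jog '[[[0,0,0,0,0.19,0.06,0],[0,0,0,0,0.24,0.07,0],[0,0,0,0,0.24,0.07,0],[0,0,0,0,0.48,0.14,0],[0,0,0,0,0.48,0.14,0]]]'; python3 g.py '[-.30,.10,.25]'
```

```text
t: 14.8
tool_pos: [0.4612, -0.047, 0.2413]
orientation: [-0.234, 2.419, -1.813]
force: [1.2, 0.6, -3.7]
opening: 0.0006
t: 14.97
tool_pos: [0.4611, -0.047, 0.2424]
orientation: [-0.233, 2.419, -1.813]
force: [0.8, 0.0, -1.4]
opening: 0.0006
t: 15.38
tool_pos: [0.4609, -0.0471, 0.2245]
orientation: [-0.234, 2.419, -1.813]
force: [-0.2, -0.0, -0.2]
opening: 0.0004
t 15.3833 q [ 0.607  0.192  1.931 -1.102  1.758 -0.918] F [-0.2 -0.  -0.2]
hood xyz [-0.0194 -0.103   0.2245]
tool axes in hood (cols) [[-0.002, -0.281, 0.96], [-1.0, -0.004, -0.003], [0.005, -0.96, -0.281]]
to go cm, tool [-20.23   5.35 -27.73]
```

```bash
python3 -m jog '[[[0,0,0,0,0.84,-2.88,0],[0,0,0,0,0.84,-2.88,0],[0,0,0,0,0.84,-2.88,0],[0,0,0,0,0.84,-2.88,0],[0,0,0,0,0.84,-2.88,0]]]'; python3 -m jog '[[[0,0,0,-3.6,0.35,-1.2,0],[0,0,0,-3.6,0.35,-1.2,0],[0,0,0,-3.6,0.35,-1.2,0],[0,0,0,-3.6,0.35,-1.2,0],[0,0,0,-3.6,0.35,-1.2,0]]]'; python3 -m jog '[[[0,0,0,-3.6,0.35,-1.2,0],[0,0,0,-3.6,0.35,-1.2,0],[0,0,0,0,0,0,0]]]'
sed -i -e 's/(.165,.175,.185)/(.27,.28,.29)/' -e 's/P(-.045,0,z)),1))/P(-.045,0,z)),1),"end top\/bot",np.round(fproj(w,P(-.038,.15,z)),1),np.round(fproj(w,P(-.038,.15,z-.014)),1))/' -e 's/z3.png/z4.png/' m2.py; python3 m2.py
```

```text
t: 15.8
tool_pos: [0.4322, 0.1015, 0.2246]
orientation: [-0.234, 2.419, -1.814]
force: [0.5, -0.9, -0.1]
opening: 0.0008
t: 16.22
tool_pos: [0.599, 0.1962, 0.2233]
orientation: [-0.235, 2.419, -1.814]
force: [1.2, 0.2, 1.0]
opening: 0.0007
t: 16.47
tool_pos: [0.6637, 0.2322, 0.2187]
orientation: [-0.236, 2.418, -1.816]
force: [0.4, -1.2, -3.0]
opening: 0.0006
[ 0.743  1.042  0.733 -1.138  2.027 -1.191] [[-0.059, -0.883, -0.465, 0.547], [0.273, -0.462, 0.844, 0.398], [-0.96, -0.077, 0.268, 0.273], [0.0, 0.0, 0.0, 1.0]]
mark model 0.27 [237.4 201.6] root [236.7 194.3]
mark model 0.28 [229.7 202.2] root [229.6 194.9]
mark model 0.29 [222.1 202.8] root [222.5 195.4]
lip model 0.27 [232.4  55.6] end top/bot [235.3 172.2] [245.9 171.5]
lip model 0.28 [224.3  55.9] end top/bot [227.8 172.7] [238.3 172. ]
lip model 0.29 [216.3  56.3] end top/bot [220.2 173.3] [230.8 172.5]
mark [([233.1, 204.3], 0.72)]
lip [([228.0, 58.6], 0.82)]
229 196
crop origin 179 136
```

View pics/z4.png

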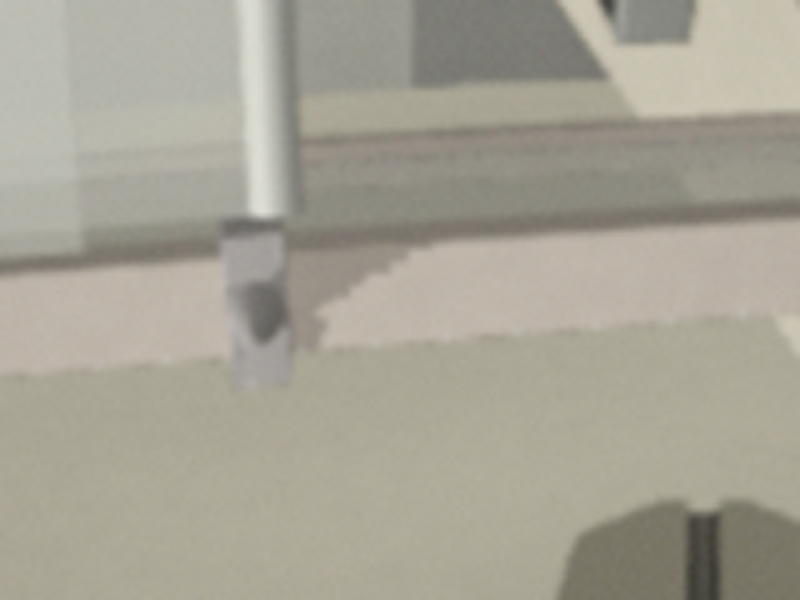

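In this level view, the lip end spans columns 228.4–238.6, giving a top at about 0.2795. The cone's axis is at about column 231–232, giving about 0.2775. The networks put both at 0.2755, so they agree to within 1–2 mm. I'll do one quick check of the loose things, then hand in.

```bash
python3 - <<'E'
from h import *
w=robot.read_camera("wrist"); s=robot.read_camera("scene")
for n in("jar","tray","bottle","lip"):
    a=robot.pinpoint(w,n); b=robot.pinpoint(s,n)
    print(n,a and np.round(a[0]["point"],1),b and np.round(b[0]["point"],1), np.round(tri([fray(w,a[0]["point"]),ray(s,b[0]["point"])])[0],3) if a and b else "")
st=robot.read_state(); print(st["t"],np.round(st["force"],1),np.abs(st["dq"]).max())
robot.close_job()
E
```

```text
jar [447.1  65.7] [331.  201.2] [0.545 0.058 0.004]
tray [] [363.5 187. ] 
bottle [446.  141.6] [298.8 212.2] [ 0.644  0.073 -0.002]
lip [228.7  63.5] [323.5 136.9] [0.561 0.001 0.278]
17.1167 [-0.1 -0.1  0.4] 0.010245880296192035
the job is handed in; nothing more can be done
```

The window is raised and the job is handed in at 17.1 s. I slid the closed fingers under the lip through the tray lane and pushed up at about 25–30 mm/s with 3–4 N. Then I lowered them off the lip and backed away to free space.

| Check | Lip top (m) | Cone mark (m) |
|---|---|---|
| Final level wrist view, read by eye | 0.2795 | 0.2775 |
| Same wrist view, networks | 0.2755 | 0.2755 |
| Wrist and scene triangulated | 0.278 | not measured |
| Scene picture alone, by eye, taken before the last push | not comparable | 0.2815 |

- **Level:** the wrist readings put the lip 0 to 2 mm above the mark. The scene reading would put it 2 to 3.5 mm below; that one was blurred.
- **Other objects:** the jar, tray and bottle were found where they started, within measurement scatter of a few millimetres. That scatter is up to about 17 mm for the jar, judging by its triangulated position, but its scene pixel moved less than 4 px. The tray was seen only by the scene camera, and its pixel was unchanged.
- **Not checked at the end:** I did not re-measure the rack, dropper, beaker or slidebox. The fingertips stayed beneath the lip, in front of the window's plane, and the arm did not go near the slidebox.
- **Side force:** it grew to nearly 5 N partway through the push and was gone by the end. I did not find the cause.

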